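# Slacken a gas gland of unknown thread hand and draw its plug

### The job

The gas gland's wing nut holds the steel plug that stands through it, and nobody marked whether its thread is left-hand or right-hand. Feel gently which way it gives, never forcing it against the thread, then slacken it by about a quarter turn and leave it slack; draw the plug out and stand it upright, fully down, in the empty hole of the plug rack. Leave the spare plugs and everything else on the bench where they are.

Things in the scene. Friction and masses are not known exactly. Their poses are not given: they have to be found in the camera images.
- wingnut (a joint): Turn of the wing nut, rad: 0 tight at the start, + anticlockwise from above, -1.9 to 1.9. Thread hand unmarked and varies (left-hand loosens clockwise, right-hand anticlockwise). Loosening turns against a steady 0.22 N m. The wrong way: 0.06 rad play, then a springy wind-up of 15 to 20 N m/rad that never gives; jamming it beyond 1.5 N m about its axis (33 N at mid-wing, less if the grip twists it too) damages it.
- nut_centre (a point): On the nut's vertical axis, 72 mm above the table, half-way up the wings; y axis along the wings towards wing_a, turns with the nut. Round brass hub 41 mm across, 50 to 66 mm above the table, with two flat upright wings opposite one another. The nut stays where it is left and does not rise.
- wing_a (a point): Middle of one wing, 45 mm from the nut's axis, 72 mm above the table; y axis outwards along the wing, x across it. Each wing is 10 mm thick, reaches from 19 to 55 mm from the axis and from 59 to 83 mm above the table. Moves with the nut.
- wing_b (a point): Middle of the opposite wing, 45 mm from the axis, 72 mm above the table; y axis inwards along the wing, x across it. Moves with the nut.
- plug_head (a point): Centre of the head of the steel plug standing upright through the nut: head 18 mm diameter, 24 mm high, this point 12 mm below the top, 84 mm above the foot, 94 mm above the table at the start. Stem 12 mm diameter; lowest 18 mm a bead of 18 mm diameter with bevelled edges. 96 mm long, about 0.12 kg, z axis up along it. Raised 75 mm, its foot clears the wings.
- plug_foot (a point): Centre of the flat underside of the plug, at the start 10 mm above the table in the block's 20 mm bore. A collet in the block holds the plug: with the nut still tight it rises only about 3 mm and catches, half slackened it drags; from 1.1 rad on it draws out freely.
- free_hole (a point): Centre of the mouth of the one empty hole in the grey plastic plug rack, 50 mm above the table: 21.5 mm diameter, 40 mm deep, its floor 10 mm above the table. The rack is a fixed block 195 x 60 x 50 mm with three holes 65 mm apart in a row; the row runs from this end hole along this point's x axis through the other two, which hold spare plugs of the same shape.
- gland: The gland block that carries the wing nut, fixed to the table: aluminium, 56 x 56 mm, 50 mm high, on a 100 x 84 x 8 mm steel foot; a copper stub pipe and brass unions stick out low along its x axis; origin on the table under the nut's axis, z up; the wings lie along its y axis at the start.
- rack: The fixed plug rack; origin on the table under its middle hole, x along the row (the empty hole lies 65 mm towards -x).
- spare_a_head (a point): Head centre of the spare plug in the rack's middle hole, 94 mm above the table; not to be disturbed.
- spare_b_head (a point): Head centre of the spare plug in the rack's far end hole, 94 mm above the table; not to be disturbed.
- tape: Roll of black tape lying flat, 90 mm across, 22 mm high; origin under its centre. Bystander.
- spanner: Spanner lying flat, 170 mm long; bystander.
- driver: Screwdriver lying flat, 190 mm long; bystander.
- elbow: Copper elbow fitting lying flat, arms 40 mm long, 22 mm thick; bystander.
- spray: White spray can, 56 mm across, 170 mm high, upright; origin under its centre. Bystander.
- carton: Small cardboard carton 100 x 70 x 60 mm; origin under its centre. Bystander.
There are look-alikes about, which are no part of the job. What is shaped like the part that bears plug_head but red is not meant.

How it is judged:
By the outcome, as a careful person would: the job done as asked, in the order asked, and still so for the second after the job is handed in, with the robot touching nothing.
It also fails if it takes over 72 s, if anything falls off the work surface, if the arm or the gripper's body presses on something with over 40 N, if the wrist force passes 120 N, or if a joint passes its speed limit or range.

### The arm

A 6-joint arm with a two-finger parallel gripper is mounted at the origin on the work surface. World frame = base frame: x ahead of the robot, y to its left, z up, the work surface at z = 0. Lengths are in m, angles in rad, forces in N, time in s.
With the tool pointing down it reaches from about 0.325 to 0.9 m from the base axis. Payload 3.5 kg.
Tool frame: the origin (TCP) lies at the very end of the fingers, on their centre line; the grasp point (between the pads) lies 19 mm behind it; x points along the fingers, y is the direction in which the jaws open and shut, and the axes are right-handed (so a half turn about x gives the same grasp; the last joint's range is limited). The gripper opens to 85 mm and grips with 20 to 120 N. Pads are 22 mm wide; open, the fingers measure 114 mm over their backs; the gripper's body (76 mm by 85 mm) begins 54 mm behind the grasp point. The pads swing forward as they close: fully open they stand 13 mm farther back than shut.
Start: joints at [1.067, 0.276, -0.026, 1.268, 0, 1.467], TCP at [0.244, 0.575, 0.231] pointing down, gripper open.
Joint ranges: [-3.12, 3.12], [-0.85, 1.88], [-1.08, 1.24], [-1.95, 2.15], [-1.57, 1.53], [-3.14, 3.14]. Speed limits (rad/s): [2.57, 2.57, 3.14, 3.14, 3.14, 3.14].

### API

Orientations are given as a unit quaternion [x, y, z, w].
In Python, from rig import observe, snapshot, job_done gives the robot as it stands.
- The arm moves only by the shell command python3 -m creep 'ROWS' [FORCE]. ROWS is JSON, a list of rows, each an object with "angular": the turn, a rotation vector about the tool's x, y, z in rad, a list of three; "xyz": the shift along the tool's x, y, z in mm, a list of three; "hand": the closure, from 0 (fully open) to 1 (shut). In form: [{"angular": [wx, wy, wz], "xyz": [dx, dy, dz], "hand": hand}, ...]. A call has 1 to 20 rows; each row is the pose to reach, as a shift and turn from the pose measured when the call began, along the tool's axes at that moment; what a row does not reach only later rows make up. A row lasts 1/8 s, in which the tool goes at most 62.5 mm and 10.7 degrees, less where a joint would pass 70% of its speed; a pose out of reach is approached as far as the arm can. A call with a gripper value outside its range is refused whole. The fingers move at their own pace and stop on an object; FORCE is the grip in N (left out, the last holds). Time passes only in rows, so rows that repeat a pose let the fingers close. It gives the time, the measured TCP pose, the force and the opening at its end, in the units of the state.
- observe(): the state, without advancing time (a new reading comes with each control period).
- snapshot(name): name is "scene" or "top" or "wrist"; returns a dict with "pixels" (400x640x3 uint8, blue, green, red), "fx", "fy", "cx", "cy" (pixels), "R" (3x3) and "t" (3): a world point X has camera coordinates R X + t; the wrist camera has in their place "T_tool_cam" (4x4, takes a point from camera to tool coordinates, whose origin is the TCP and whose axes are the tool frame's). Camera axes: x right, y down, z forward; pixel columns grow to the right and rows downward; lengths in m; the calibration is good to about 2 mm. The wrist camera is an equidistant fisheye: a pixel r from the principal point sees the ray r / f radians off the axis. A picture is of the moment at which its call begins: read the wrist's pose just before it. There is no depth.
- job_done(): hands the job in, once; it reports no verdict.
The state is a dict: "clock": time; "qpos": joint angles; "qd": joint speeds; "joint_torque": joint torques, N m; "tcp_pos": TCP position; "tcp_rot": TCP orientation; "force": force on the tool from outside, world axes, zero at the start; "moment": the same for the moment, N m; "gripper_width": finger opening in m.
Only numpy, scipy, OpenCV 4.12 (cv2) and the standard library are available. Lean on these libraries where they do the work, as an engineer would, in place of code of your own. Each camera call takes 0.05 s, during which the arm holds its last target. There are 200 camera calls.

## Working session

There is one attempt and no reset: what is moved stays moved. The work goes in short steps, Python scripts to look and compute and a shell command to move; the robot and the scene stay as the last step left them, time stands still between calls to the robot, and variables do not carry over. Pictures are saved under pics/ and viewed, about 8 in all and at most 12, crops included, and the job is handed in when it is done.

```bash
mkdir -p pics; ls; python3 - <<'E'
from rig import observe, snapshot
import cv2,pickle
s=observe();print(s)
d={}
for n in("scene","top","wrist"):
    c=snapshot(n);d[n]=c;cv2.imwrite(f"pics/{n}0.png",c["pixels"])
    print(n,{k:v for k,v in c.items() if k!="pixels"})
pickle.dump((s,d),open("s0.pkl","wb"))
E
```

```text
pics
{'clock': 0.0, 'qpos': array([ 1.06659846e+00,  2.77152035e-01, -2.79060730e-02,  1.26800592e+00,
       -9.93079341e-06,  1.46741654e+00]), 'qd': array([ 0.0013618 ,  0.0007371 , -0.00036339, -0.00038482,  0.00124085,
       -0.00088758]), 'joint_torque': array([-5.66110521e-04, -4.45515561e+01,  2.95201796e+01,  1.67363102e-02,
       -5.92366177e-05, -3.53918921e-07]), 'tcp_pos': array([0.24347266, 0.57476621, 0.23013602]), 'tcp_rot': array([ 0.1399977 ,  0.69319024, -0.14152989,  0.69271727]), 'force': array([-0.57766691,  0.07491394, -0.36967645]), 'moment': array([0.01145902, 0.0278542 , 0.01780416]), 'gripper_width': 0.08533549520384806}
scene {'fx': 417.9328829307539, 'fy': 417.9328829307539, 'cx': 315.73682637178496, 'cy': 195.55704195651265, 'R': array([[ 0.57451868,  0.81847887,  0.00454203],
       [ 0.64936416, -0.45241908, -0.61126358],
       [-0.49825142,  0.35413178, -0.79141405]]), 't': array([-0.34158296, -0.28383508,  1.33552624])}
top {'fx': 449.7932936672037, 'fy': 449.7932936672037, 'cx': 327.98310787972525, 'cy': 200.36452005115228, 'R': array([[-0.00605027, -0.99997546,  0.00353041],
       [-0.99000921,  0.00549254, -0.14089568],
       [ 0.14087283, -0.0043476 , -0.99001815]]), 't': array([0.05484492, 0.55428698, 1.35617921])}
wrist {'fx': 309.70691628693146, 'fy': 309.70691628693146, 'cx': 320.42662009949316, 'cy': 195.72762031254732, 'T_tool_cam': array([[ 5.03596257e-04, -2.92419538e-01,  9.56289998e-01,
        -1.41711777e-01],
       [ 9.99999637e-01,  8.05204969e-04, -2.80394451e-04,
        -6.17179880e-04],
       [-6.88016642e-04,  9.56289792e-01,  2.92419837e-01,
        -7.36613547e-02],
       [ 0.00000000e+00,  0.00000000e+00,  0.00000000e+00,
         1.00000000e+00]])}
```

View pics/top0.png

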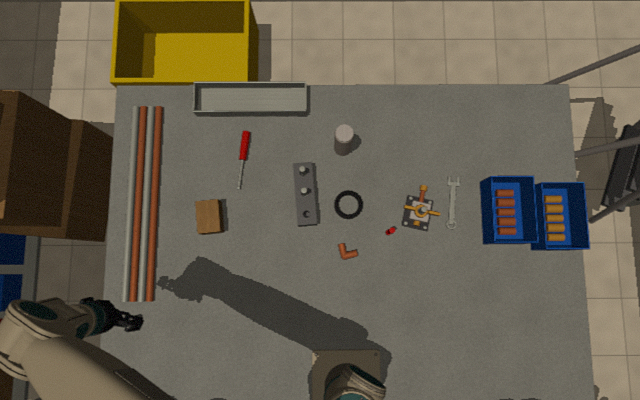

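View pics/scene0.png

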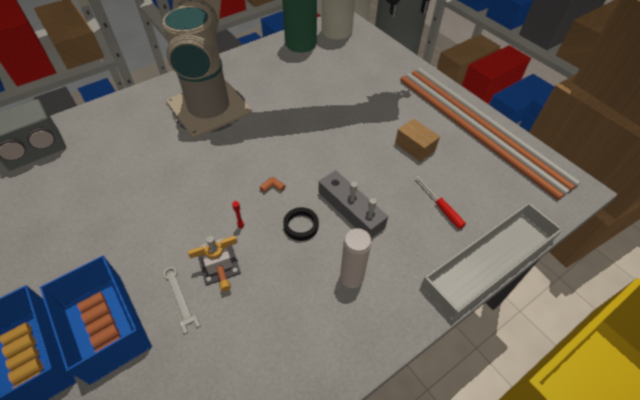

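The top view shows the gland and wing nut near (420,210). The rack holes are at (304,170), (305,191) and (306,214), with (306,214) empty. The red decoy is at (391,230). Next I work out rough positions.

```bash
cat > h.py <<'E'
import numpy as np,cv2,pickle
from scipy.spatial.transform import Rotation as Ro
from rig import observe,snapshot
def ray(c,u,v,s=None):
    if s is None:
        d=np.array([(u-c["cx"])/c["fx"],(v-c["cy"])/c["fy"],1]);R=c["R"];return -R.T@c["t"],R.T@d
    x=np.array([u-c["cx"],v-c["cy"]])/c["fx"];r=np.hypot(*x)
    d=np.r_[x*np.sinc(r/np.pi),np.cos(r)]
    T=c["T_tool_cam"];R=Ro.from_quat(s["tcp_rot"]).as_matrix()
    return R@T[:3,3]+s["tcp_pos"],R@T[:3,:3]@d
def hit(c,u,v,z,s=None):
    o,d=ray(c,u,v,s);return (o+d*(z-o[2])/d[2])
def totool(s,p): return Ro.from_quat(s["tcp_rot"]).as_matrix().T@(np.asarray(p)-s["tcp_pos"])*1000
def proj(c,s,p):
    T=c["T_tool_cam"];q=T[:3,:3].T@(totool(s,p)/1000-T[:3,3]);th=np.arctan2(np.hypot(q[0],q[1]),q[2]);h=np.hypot(q[0],q[1])
    return c["cx"]+c["fx"]*th*q[0]/h, c["cy"]+c["fx"]*th*q[1]/h
E
python3 - <<'E'
from h import *
s,d=pickle.load(open("s0.pkl","rb"));t=d["top"]
im=t["pixels"]
hsv=cv2.cvtColor(im,cv2.COLOR_BGR2HSV)
m=cv2.inRange(hsv,(12,120,120),(26,255,255))[180:240,390:450]
n,l,st,ce=cv2.connectedComponentsWithStats(m)
print(st,ce+[390,180])
for nm,u,v,z in[("nut",421,210,.083),("empty",306,214,.05),("mid",304.5,190,.1),("far",303,169,.1),("red",391,230,.01),("spray",344,132,.17),("tape",348,205,.02)]: print(nm,hit(t,u,v,z).round(3))
print(Ro.from_quat(s["tcp_rot"]).as_matrix().round(3))
a=cv2.resize(im[170:250,380:460],None,fx=5,fy=5,interpolation=cv2.INTER_CUBIC);b=cv2.resize(im[155:235,270:350],None,fx=5,fy=5,interpolation=cv2.INTER_CUBIC)
cv2.imwrite("pics/c.png",np.hstack([a,b]))
E
```

```text
[[   0    0   60   60 3428]
 [  31    5    6    6   30]
 [  15   25   23   12   94]
 [  39   31   11    4   29]
 [  24   41    5    4   19]] [[419.4407818  209.59101517]
 [423.4        187.2       ]
 [416.67021277 209.72340426]
 [433.86206897 212.51724138]
 [416.10526316 222.57894737]]
nut [ 0.518 -0.227  0.083]
empty [0.511 0.119 0.05 ]
mid [0.577 0.122 0.1  ]
far [0.641 0.126 0.1  ]
red [ 0.464 -0.146  0.01 ]
spray [0.734 0.005 0.17 ]
tape [ 0.542 -0.011  0.02 ]
[[-0.001  0.39   0.921]
 [-0.002  0.921 -0.39 ]
 [-1.    -0.002 -0.   ]]
```

View pics/c.png

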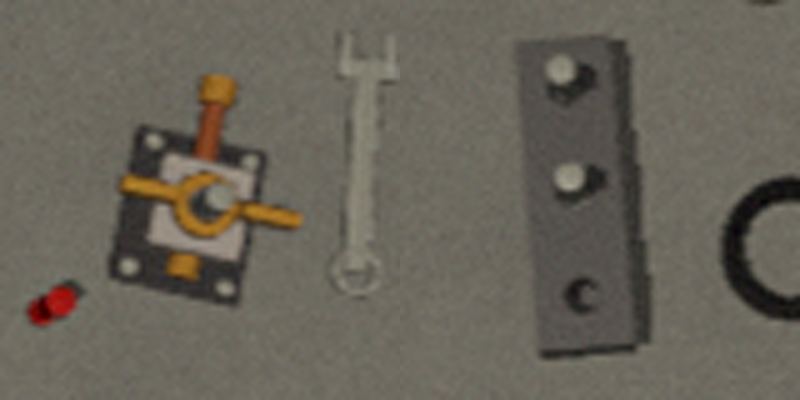

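The wings lie about 11° clockwise of world y. I move above the nut with the jaws across the wings.

```bash
python3 -m creep '[{"angular":[0.1,0,0],"xyz":[-5,-40,36],"hand":0},{"angular":[0.2,0,0],"xyz":[-10,-82,73],"hand":0},{"angular":[0.3,0,0],"xyz":[-15,-125,112],"hand":0},{"angular":[0.4,0,0],"xyz":[-20,-167,150],"hand":0},{"angular":[0.5,0,0],"xyz":[-20,-210,188],"hand":0},{"angular":[0.6,0,0],"xyz":[-20,-252,226],"hand":0},{"angular":[0.7,0,0],"xyz":[-20,-295,264],"hand":0},{"angular":[0.8,0,0],"xyz":[-20,-337,302],"hand":0},{"angular":[0.9,0,0],"xyz":[-20,-380,340],"hand":0},{"angular":[1.0,0,0],"xyz":[-20,-422,378],"hand":0},{"angular":[1.1,0,0],"xyz":[-20,-465,416],"hand":0},{"angular":[1.2,0,0],"xyz":[-20,-507,454],"hand":0},{"angular":[1.3,0,0],"xyz":[-20,-550,492],"hand":0},{"angular":[1.372,0,0],"xyz":[-20,-592,530],"hand":0},{"angular":[1.372,0,0],"xyz":[-20,-631,565],"hand":0},{"angular":[1.372,0,0],"xyz":[-20,-631,565],"hand":0},{"angular":[1.372,0,0],"xyz":[-20,-631,565],"hand":0},{"angular":[1.372,0,0],"xyz":[-20,-631,565],"hand":0}]'
python3 - <<'E'
from h import *
s=observe();c=snapshot("wrist");pickle.dump((s,c),open("s1.pkl","wb"))
cv2.imwrite("pics/w1.png",c["pixels"]);print(s["qpos"],s["tcp_pos"],Ro.from_quat(s["tcp_rot"]).as_matrix().round(3))
E
```

```text
clock: 2.4
tcp_pos: [0.5171, -0.2252, 0.2513]
tcp_rot: [-0.547, -0.447, 0.548, -0.447]
force: [-1.2, -0.2, -0.2]
gripper_width: 0.0853
[-0.52449149  0.15922795 -0.13068474  1.28172797 -0.00157732  1.24704848] [ 0.51706539 -0.22515764  0.2512809 ] [[-0.002  0.98  -0.199]
 [-0.001 -0.199 -0.98 ]
 [-1.    -0.001  0.001]]
```

View pics/w1.png

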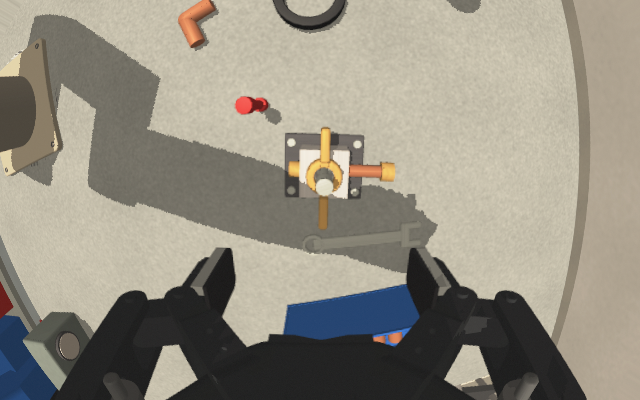

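The wrist view shows the nut hub at about (324,178). The wings run from (326,128) to (323,228), the plug head is at (324,187), the red decoy is upright at (245,105), and the pipe points right.

```bash
python3 - <<'E'
from h import *
s,c=pickle.load(open("s1.pkl","rb"));im=c["pixels"]
hsv=cv2.cvtColor(im,cv2.COLOR_BGR2HSV)
m=cv2.inRange(hsv,(12,110,50),(28,255,255))
m[:, :314]=0;m[:,337:]=0;m[:120]=0;m[235:]=0
for v in range(124,234,6):
    x=np.flatnonzero(m[v]);print(v,(x.min(),x.max(),len(x)) if len(x) else None)
ys=np.flatnonzero(m.sum(1)>255*4);print(ys.min(),ys.max())
a=hit(c,326,ys.min(),.083,s);b=hit(c,323,ys.max()+.5,.083,s)
print(a,b,(a+b)/2,np.degrees(np.arctan2(*(a-b)[:2])),np.linalg.norm(a-b))
g=cv2.cvtColor(im,cv2.COLOR_BGR2GRAY)[160:210,300:350]
hd=hit(c,323.5,186.5,.106,s);print("head",hd)
print("proj nut",totool(s,(a+b)/2),proj(c,s,(a+b)/2))
cv2.imwrite("pics/z1.png",cv2.resize(im[110:240,260:400],None,fx=4.5,fy=4.5,interpolation=cv2.INTER_CUBIC))
E
```

```text
124 None
130 (np.int64(321), np.int64(329), 9)
136 (np.int64(321), np.int64(330), 10)
142 (np.int64(321), np.int64(330), 10)
148 (np.int64(320), np.int64(329), 10)
154 (np.int64(321), np.int64(329), 9)
160 (np.int64(315), np.int64(332), 18)
166 (np.int64(314), np.int64(336), 23)
172 (np.int64(314), np.int64(336), 5)
178 (np.int64(334), np.int64(336), 3)
184 (np.int64(314), np.int64(336), 5)
190 (np.int64(314), np.int64(335), 5)
196 (np.int64(320), np.int64(326), 3)
202 (np.int64(319), np.int64(327), 9)
208 (np.int64(319), np.int64(327), 9)
214 (np.int64(319), np.int64(327), 9)
220 (np.int64(319), np.int64(326), 8)
226 (np.int64(319), np.int64(326), 8)
232 None
128 228
[ 0.53283902 -0.17816951  0.083     ] [ 0.50871028 -0.28330278  0.083     ] [ 0.52077465 -0.23073614  0.083     ] 12.925893199433231 0.10786658840150551
head [ 0.51955424 -0.23079974  0.106     ]
proj nut [168.2802467    4.96625862   4.5204215 ] (np.float64(324.4703299243045), np.float64(180.29841220206671))
```

View pics/z1.png

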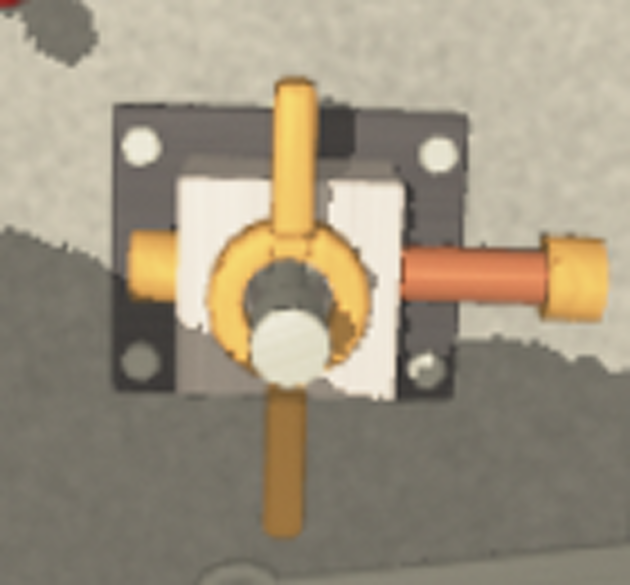

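```bash
python3 -m creep '[{"angular":[0.025,0,0],"xyz":[40,3.4,25],"hand":0.3},{"angular":[0.025,0,0],"xyz":[90,3.4,50],"hand":0.5},{"angular":[0.025,0,0],"xyz":[130,3.4,50],"hand":0.5},{"angular":[0.025,0,0],"xyz":[130,3.4,50],"hand":0.5},{"angular":[0.025,0,0],"xyz":[130,3.4,50],"hand":0.5},{"angular":[0.025,0,0],"xyz":[130,3.4,50],"hand":0.5}]' 20
python3 - <<'E'
from h import *
s=observe();c=snapshot("wrist");pickle.dump((s,c),open("s2.pkl","wb"))
cv2.imwrite("pics/w2.png",c["pixels"])
n=np.array([.5205,-.231,.083]);print(totool(s,n),s["gripper_width"],s["force"])
u=np.array([.223,.975,0]);
for r in(-.055,-.019,.019,.055): print(proj(c,s,n+u*r))
print(proj(c,s,s["tcp_pos"]))
E
```

```text
clock: 3.2
tcp_pos: [0.5122, -0.2756, 0.1242]
tcp_rot: [-0.553, -0.439, 0.553, -0.442]
force: [-0.6, 0.8, 0.2]
gripper_width: 0.0427
[ 41.06401469  -1.99474172 -45.41346522] 0.04271749725737818 [-0.64149238  0.80882359  0.20465023]
(np.float64(316.008263749645), np.float64(236.1557795104703))
(np.float64(315.7899071957073), np.float64(182.25329432947177))
(np.float64(315.6530212085591), np.float64(119.60861879133473))
(np.float64(315.64307325116454), np.float64(58.88061501731238))
(np.float64(318.75389450822286), np.float64(252.41804890000643))
```

View pics/w2.png

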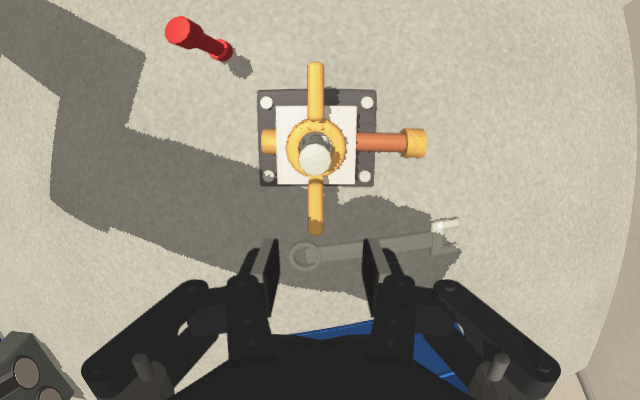

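The wing (316,180–234) falls where I predicted. I shift −2 mm in tool y, descend, and close gently.

```bash
python3 -m creep '[{"angular":[0,0,0],"xyz":[20,-2,0],"hand":0.5},{"angular":[0,0,0],"xyz":[45,-2,0],"hand":0.5},{"angular":[0,0,0],"xyz":[66,-2,0],"hand":0.5},{"angular":[0,0,0],"xyz":[68,-2,0],"hand":0.5},{"angular":[0,0,0],"xyz":[68,-2,0],"hand":0.5}]' 20
python3 -m creep '[{"angular":[0,0,0],"xyz":[0,0,0],"hand":0.8},{"angular":[0,0,0],"xyz":[0,0,0],"hand":0.85},{"angular":[0,0,0],"xyz":[0,0,0],"hand":1},{"angular":[0,0,0],"xyz":[0,0,0],"hand":1},{"angular":[0,0,0],"xyz":[0,0,0],"hand":1},{"angular":[0,0,0],"xyz":[0,0,0],"hand":1}]' 20
cat >> h.py <<'E'
NUT=np.array([.5205,-.231,.072])
def feel(): # moment of the outside force about the nut's axis, and state
    s=observe();R=Ro.from_quat(s["tcp_rot"]).as_matrix();g=s["tcp_pos"]-.019*R[:,0]
    r=g-NUT;F=s["force"];print("tcp",s["tcp_pos"].round(4),"F",F.round(1),"M",s["moment"].round(2),"w",round(s["gripper_width"],4),"rxF",(r[0]*F[1]-r[1]*F[0]).round(3),"F_tool",(R.T@F).round(1),"yaw",np.degrees(np.arctan2(R[1,2],R[0,2])).round(2),"t",round(s["clock"],2),"q6",s["qpos"][5].round(2))
E
python3 -c "
from h import *
feel()"
```

```text
clock: 3.88
tcp_pos: [0.5112, -0.2759, 0.0573]
tcp_rot: [0.553, 0.439, -0.553, 0.443]
force: [-0.2, -0.1, 0.8]
gripper_width: 0.0428
clock: 4.62
tcp_pos: [0.5105, -0.2762, 0.0582]
tcp_rot: [-0.552, -0.439, 0.553, -0.443]
force: [-4.2, -0.4, 5.8]
gripper_width: 0.01
tcp [ 0.5105 -0.2762  0.0582] F [-4.2 -0.4  5.8] M [0.04 0.88 0.34] w 0.01 rxF -0.185 F_tool [-5.8 -4.   1.4] yaw -102.83 t 4.62 q6 1.19
```

Gripped, at 10 mm width. Now a gentle feel: 0.08 rad anticlockwise.

```bash
python3 -m creep '[{"angular":[-0.02,0,0],"xyz":[0,0.9,0],"hand":1},{"angular":[-0.04,0,0],"xyz":[0,1.8,0],"hand":1},{"angular":[-0.04,0,0],"xyz":[0,1.8,0],"hand":1}]' 20; python3 -c "
from h import *
feel()"
python3 -m creep '[{"angular":[-0.02,0,0],"xyz":[0,0.9,0],"hand":1},{"angular":[-0.04,0,0],"xyz":[0,1.8,0],"hand":1},{"angular":[-0.04,0,0],"xyz":[0,1.8,0],"hand":1}]' 20; python3 -c "
from h import *
feel()"
```

```text
clock: 5.0
tcp_pos: [0.5113, -0.2763, 0.0582]
tcp_rot: [-0.543, -0.451, 0.545, -0.454]
force: [-5.4, 0.6, 4.7]
gripper_width: 0.0096
tcp [ 0.5113 -0.2763  0.0582] F [-5.4  0.6  4.7] M [0.27 1.11 0.09] w 0.0096 rxF -0.248 F_tool [-4.7 -5.4  0.4] yaw -100.51 t 5.0 q6 1.15
clock: 5.38
tcp_pos: [0.5125, -0.2764, 0.0583]
tcp_rot: [-0.533, -0.462, 0.536, -0.464]
force: [-5.2, 1.5, 4.9]
gripper_width: 0.0097
tcp [ 0.5125 -0.2764  0.0583] F [-5.2  1.5  4.9] M [ 0.2   1.08 -0.32] w 0.0097 rxF -0.249 F_tool [-4.9 -5.4 -0.7] yaw -98.22 t 5.38 q6 1.11
```

The total about the axis (r×F + Mz) went 0.15 → −0.16 → −0.57 N m. That is growing like a wind-up, so I feel the other way.

```bash
sed -i 's/"F_tool"/"TOTAL",(r[0]*F[1]-r[1]*F[0]+s["moment"][2]).round(3),"F_tool"/' h.py
python3 -m creep '[{"angular":[0.02,0,0],"xyz":[0,-0.9,0],"hand":1},{"angular":[0.04,0,0],"xyz":[0,-1.8,0],"hand":1},{"angular":[0.04,0,0],"xyz":[0,-1.8,0],"hand":1}]' 20; python3 -c "
from h import *
feel()"
python3 -m creep '[{"angular":[0.02,0,0],"xyz":[0,-0.9,0],"hand":1},{"angular":[0.04,0,0],"xyz":[0,-1.8,0],"hand":1},{"angular":[0.04,0,0],"xyz":[0,-1.8,0],"hand":1}]' 20; python3 -c "
from h import *
feel()"
python3 -m creep '[{"angular":[0.02,0,0],"xyz":[0,-0.9,0],"hand":1},{"angular":[0.04,0,0],"xyz":[0,-1.8,0],"hand":1},{"angular":[0.04,0,0],"xyz":[0,-1.8,0],"hand":1}]' 20; python3 -c "
from h import *
feel()"
```

```text
clock: 5.75
tcp_pos: [0.5113, -0.2762, 0.0583]
tcp_rot: [-0.543, -0.451, 0.545, -0.454]
force: [-1.0, 0.6, 0.9]
gripper_width: 0.0097
tcp [ 0.5113 -0.2762  0.0583] F [-1.   0.6  0.9] M [0.12 0.18 0.2 ] w 0.0097 rxF -0.051 TOTAL 0.149 F_tool [-0.9 -1.1 -0.4] yaw -100.48 t 5.75 q6 1.15
clock: 6.12
tcp_pos: [0.5095, -0.2758, 0.0583]
tcp_rot: [-0.552, -0.44, 0.553, -0.443]
force: [-1.3, 0.6, 1.5]
gripper_width: 0.0096
tcp [ 0.5095 -0.2758  0.0583] F [-1.3  0.6  1.5] M [0.14 0.33 0.19] w 0.0096 rxF -0.065 TOTAL 0.127 F_tool [-1.5 -1.4 -0.3] yaw -102.78 t 6.12 q6 1.19
clock: 6.5
tcp_pos: [0.5077, -0.2754, 0.0583]
tcp_rot: [-0.56, -0.428, 0.562, -0.432]
force: [-2.2, 0.9, 1.2]
gripper_width: 0.0095
tcp [ 0.5077 -0.2754  0.0583] F [-2.2  0.9  1.2] M [0.19 0.3  0.19] w 0.0095 rxF -0.107 TOTAL 0.079 F_tool [-1.2 -2.3 -0.3] yaw -105.09 t 6.5 q6 1.23
```

```bash
python3 -m creep '[{"angular":[0.03,0,0],"xyz":[0,-1.4,0],"hand":1},{"angular":[0.05,0,0],"xyz":[0,-2.3,0],"hand":1},{"angular":[0.05,0,0],"xyz":[0,-2.3,0],"hand":1}]' 20; python3 -c "
from h import *
feel()"
python3 -m creep '[{"angular":[0.03,0,0],"xyz":[0,-1.4,0],"hand":1},{"angular":[0.05,0,0],"xyz":[0,-2.3,0],"hand":1},{"angular":[0.05,0,0],"xyz":[0,-2.3,0],"hand":1}]' 20; python3 -c "
from h import *
feel()
for a in np.arange(.1,1.5,.1):print(a.round(1),(-46*np.sin(a)).round(1),(46*(np.cos(a)-1)).round(1))"
```

```text
clock: 6.88
tcp_pos: [0.5054, -0.2748, 0.0583]
tcp_rot: [-0.571, -0.414, 0.573, -0.417]
force: [0.2, -0.7, 0.5]
gripper_width: 0.0097
tcp [ 0.5054 -0.2748  0.0583] F [ 0.2 -0.7  0.5] M [0.17 0.24 0.18] w 0.0097 rxF 0.021 TOTAL 0.197 F_tool [-0.5  0.4  0.6] yaw -107.98 t 6.88 q6 1.28
clock: 7.25
tcp_pos: [0.5032, -0.274, 0.0583]
tcp_rot: [-0.582, -0.4, 0.583, -0.403]
force: [-0.4, -0.0, 1.0]
gripper_width: 0.0094
tcp [ 0.5032 -0.274   0.0583] F [-0.4 -0.   1. ] M [0.13 0.21 0.15] w 0.0094 rxF -0.016 TOTAL 0.136 F_tool [-1.  -0.3  0.2] yaw -110.87 t 7.25 q6 1.33
0.1 -4.6 -0.2
0.2 -9.1 -0.9
0.3 -13.6 -2.1
0.4 -17.9 -3.6
0.5 -22.1 -5.6
0.6 -26.0 -8.0
0.7 -29.6 -10.8
0.8 -33.0 -14.0
0.9 -36.0 -17.4
1.0 -38.7 -21.1
1.1 -41.0 -25.1
1.2 -42.9 -29.3
1.3 -44.3 -33.7
1.4 -45.3 -38.2
```

Clockwise gives freely at a steady torque, so the thread is left-hand. I continue clockwise.

```bash
python3 -m creep '[{"angular":[0.1,0,0],"xyz":[0,-4.6,-0.2],"hand":1},{"angular":[0.2,0,0],"xyz":[0,-9.1,-0.9],"hand":1},{"angular":[0.3,0,0],"xyz":[0,-13.6,-2.1],"hand":1},{"angular":[0.4,0,0],"xyz":[0,-17.9,-3.6],"hand":1},{"angular":[0.5,0,0],"xyz":[0,-22.1,-5.6],"hand":1},{"angular":[0.6,0,0],"xyz":[0,-26,-8],"hand":1},{"angular":[0.7,0,0],"xyz":[0,-29.6,-10.8],"hand":1},{"angular":[0.7,0,0],"xyz":[0,-29.6,-10.8],"hand":1}]' 20; python3 -c "
from h import *
feel()"
```

```text
clock: 8.25
tcp_pos: [0.479, -0.2531, 0.0583]
tcp_rot: [-0.684, -0.176, 0.685, -0.179]
force: [-1.8, -0.3, 2.0]
gripper_width: 0.0098
tcp [ 0.479  -0.2531  0.0583] F [-1.8 -0.3  2. ] M [ 0.32  0.46 -0.1 ] w 0.0098 rxF -0.028 TOTAL -0.126 F_tool [-2.  -0.6  1.7] yaw -150.97 t 8.25 q6 2.03
```

```bash
python3 -m creep '[{"angular":[0.1,0,0],"xyz":[0,-4.6,-0.2],"hand":1},{"angular":[0.2,0,0],"xyz":[0,-9.1,-0.9],"hand":1},{"angular":[0.3,0,0],"xyz":[0,-13.6,-2.1],"hand":1},{"angular":[0.4,0,0],"xyz":[0,-17.9,-3.6],"hand":1},{"angular":[0.5,0,0],"xyz":[0,-22.1,-5.6],"hand":1},{"angular":[0.6,0,0],"xyz":[0,-26,-8],"hand":1},{"angular":[0.7,0,0],"xyz":[0,-29.6,-10.8],"hand":1},{"angular":[0.7,0,0],"xyz":[0,-29.6,-10.8],"hand":1}]' 20; python3 -c "
from h import *
feel()"
```

```text
clock: 9.25
tcp_pos: [0.4741, -0.2219, 0.0582]
tcp_rot: [0.704, -0.069, -0.704, -0.066]
force: [-1.2, 0.5, 2.2]
gripper_width: 0.0097
tcp [ 0.4741 -0.2219  0.0582] F [-1.2  0.5  2.2] M [ 0.34  0.35 -0.18] w 0.0097 rxF -0.013 TOTAL -0.19 F_tool [-2.2 -0.3  1.3] yaw 169.03 t 9.25 q6 2.77
```

The nut has turned 88° (1.54 rad) clockwise. I release, rise and move over the plug for a look.

```bash
python3 -m creep '[{"angular":[0,0,0],"xyz":[0,0,0],"hand":0.6},{"angular":[0,0,0],"xyz":[0,0,0],"hand":0.5},{"angular":[0,0,0],"xyz":[0,0,0],"hand":0.5},{"angular":[0,0,0],"xyz":[0,0,0],"hand":0.5},{"angular":[0,0,0],"xyz":[-40,0,0],"hand":0.5},{"angular":[0,0,0],"xyz":[-85,0,0],"hand":0.5},{"angular":[0,0,0],"xyz":[-85,0,-24],"hand":0.5},{"angular":[0,0,0],"xyz":[-85,0,-47],"hand":0.5},{"angular":[0,0,0],"xyz":[-85,0,-47],"hand":0.5},{"angular":[0,0,0],"xyz":[-85,0,-47],"hand":0.5}]' 20; python3 - <<'E'
from h import *
feel()
s=observe();c=snapshot("wrist");pickle.dump((s,c),open("s3.pkl","wb"));cv2.imwrite("pics/w3.png",c["pixels"])
P=[.5205,-.231,.106];print(totool(s,P),proj(c,s,P))
for a in(0,1): print(proj(c,s,NUT+np.array([-.98,.19,0])*.055*(1-2*a)+[0,0,.011]))
E
```

```text
clock: 10.5
tcp_pos: [0.5193, -0.2301, 0.1428]
tcp_rot: [-0.703, 0.069, 0.704, 0.066]
force: [0.2, 0.7, -0.6]
gripper_width: 0.0423
tcp [ 0.5193 -0.2301  0.1428] F [ 0.2  0.7 -0.6] M [0.04 0.07 0.02] w 0.0423 rxF -0.001 TOTAL 0.017 F_tool [ 0.6 -0.7 -0. ] yaw 169.03 t 10.5 q6 2.8
[36.76186999  0.54761337 -1.34591564] (np.float64(319.8027532272072), np.float64(225.56494767735552))
(np.float64(319.7431335067702), np.float64(280.0143896422506))
(np.float64(319.74799639977937), np.float64(133.0844974832166))
```

View pics/w3.png

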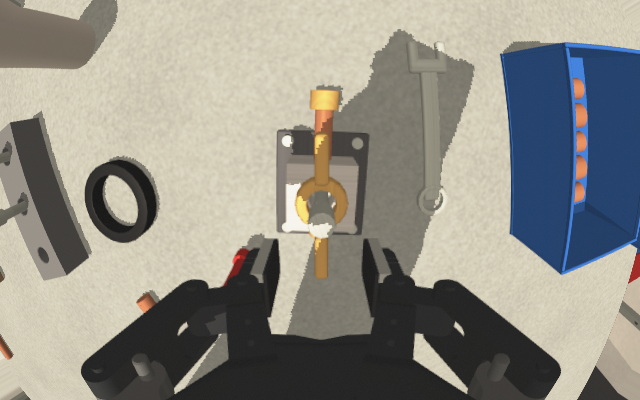

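The plug head is at (320,228), as predicted, and the nut wings now lie over the pipe. I descend, grip the head and lift a little.

```bash
python3 -m creep '[{"angular":[0,0,0],"xyz":[30,0.5,-0.5],"hand":0.5},{"angular":[0,0,0],"xyz":[60,0.5,-0.5],"hand":0.5},{"angular":[0,0,0],"xyz":[66,0.5,-0.5],"hand":0.5},{"angular":[0,0,0],"xyz":[66,0.5,-0.5],"hand":0.7},{"angular":[0,0,0],"xyz":[66,0.5,-0.5],"hand":1},{"angular":[0,0,0],"xyz":[66,0.5,-0.5],"hand":1},{"angular":[0,0,0],"xyz":[66,0.5,-0.5],"hand":1},{"angular":[0,0,0],"xyz":[66,0.5,-0.5],"hand":1}]' 50; python3 -c "
from h import *
feel()"
python3 -m creep '[{"angular":[0,0,0],"xyz":[-3,0,0],"hand":1},{"angular":[0,0,0],"xyz":[-6,0,0],"hand":1},{"angular":[0,0,0],"xyz":[-9,0,0],"hand":1},{"angular":[0,0,0],"xyz":[-12,0,0],"hand":1}]' 50; python3 -c "
from h import *
feel()"
```

```text
clock: 11.55
tcp_pos: [0.5203, -0.2313, 0.0778]
tcp_rot: [0.704, -0.069, -0.704, -0.066]
force: [-0.5, 0.9, 4.6]
gripper_width: 0.0162
tcp [ 0.5203 -0.2313  0.0778] F [-0.5  0.9  4.6] M [0.07 0.09 0.01] w 0.0162 rxF -0.0 TOTAL 0.01 F_tool [-4.6 -0.7  0.6] yaw 169.03 t 11.55 q6 2.8
clock: 12.05
tcp_pos: [0.5201, -0.2311, 0.0898]
tcp_rot: [0.704, -0.069, -0.704, -0.066]
force: [-0.1, -0.1, -2.0]
gripper_width: 0.0161
tcp [ 0.5201 -0.2311  0.0898] F [-0.1 -0.1 -2. ] M [ 0.   -0.02 -0.01] w 0.0161 rxF 0.0 TOTAL -0.009 F_tool [2.  0.1 0.1] yaw 169.03 t 12.05 q6 2.8
```

The plug moves freely. I draw it fully out and work out the hole position from the views so far.

```bash
python3 -m creep '[{"angular":[0,0,0],"xyz":[-20,0,0],"hand":1},{"angular":[0,0,0],"xyz":[-40,0,0],"hand":1},{"angular":[0,0,0],"xyz":[-65,0,0],"hand":1},{"angular":[0,0,0],"xyz":[-95,0,0],"hand":1},{"angular":[0,0,0],"xyz":[-115,0,0],"hand":1},{"angular":[0,0,0],"xyz":[-115,0,0],"hand":1}]' 50; python3 - <<'E'
from h import *
feel()
s,d=pickle.load(open("s0.pkl","rb"));s3,c3=pickle.load(open("s3.pkl","rb"))
print(hit(d["top"],306.4,214,.05),hit(c3,43,255,.05,s3))
n=observe();print(totool(n,hit(d["top"],306.4,214,.05)))
E
```

```text
clock: 12.8
tcp_pos: [0.5214, -0.2314, 0.2068]
tcp_rot: [0.705, -0.07, -0.702, -0.066]
force: [-0.2, -0.0, -1.8]
gripper_width: 0.0165
tcp [ 0.5214 -0.2314  0.2068] F [-0.2 -0.  -1.8] M [0.   0.03 0.  ] w 0.0165 rxF -0.0 TOTAL 0.002 F_tool [1.8 0.1 0.2] yaw 169.03 t 12.8 q6 2.8
[0.51121857 0.1180627  0.05      ] [0.51288129 0.1149623  0.05      ]
[ 154.60123613 -341.99338626   77.31175375]
```

Keeping this yaw would take joint 6 past its limit, so I turn −0.8 rad on the way.

```bash
python3 -m creep '[{"angular":[-0.1,0,0],"xyz":[0,-25,6],"hand":1},{"angular":[-0.2,0,0],"xyz":[0,-65,15],"hand":1},{"angular":[-0.3,0,0],"xyz":[0,-110,25],"hand":1},{"angular":[-0.4,0,0],"xyz":[0,-155,35],"hand":1},{"angular":[-0.5,0,0],"xyz":[0,-200,45],"hand":1},{"angular":[-0.6,0,0],"xyz":[0,-245,55],"hand":1},{"angular":[-0.7,0,0],"xyz":[0,-285,65],"hand":1},{"angular":[-0.8,0,0],"xyz":[0,-320,72],"hand":1},{"angular":[-0.8,0,0],"xyz":[0,-341,77],"hand":1},{"angular":[-0.8,0,0],"xyz":[0,-341,77],"hand":1},{"angular":[-0.8,0,0],"xyz":[0,-341,77],"hand":1},{"angular":[-0.8,0,0],"xyz":[0,-341,77],"hand":1}]' 50; python3 - <<'E'
from h import *
feel()
s=observe();c=snapshot("wrist");pickle.dump((s,c),open("s4.pkl","wb"));cv2.imwrite("pics/w4.png",c["pixels"][60:360,170:470].repeat(2,0).repeat(2,1))
t=s["tcp_pos"];print(proj(c,s,[.512,.117,.05]),proj(c,s,t-[0,0,.068]),proj(c,s,[t[0],t[1],.05]))
print(Ro.from_quat(s["tcp_rot"]).as_matrix().round(4))
E
```

```text
clock: 14.3
tcp_pos: [0.5106, 0.1171, 0.2042]
tcp_rot: [0.675, 0.209, -0.674, 0.214]
force: [0.1, 0.3, 0.2]
gripper_width: 0.016
tcp [0.5106 0.1171 0.2042] F [0.1 0.3 0.2] M [ 0.04 -0.01 -0.02] w 0.016 rxF -0.053 TOTAL -0.076 F_tool [-0.2 -0.1 -0.3] yaw -145.21 t 14.3 q6 2.64
(np.float64(318.9963930666006), np.float64(178.8507515004808)) (np.float64(318.05841879926385), np.float64(209.36461325142648)) (np.float64(318.0712319862415), np.float64(179.91287474338668))
[[ 0.0029  0.5706 -0.8212]
 [-0.0066 -0.8212 -0.5706]
 [-1.      0.0071  0.0014]]
```

View pics/w4.png

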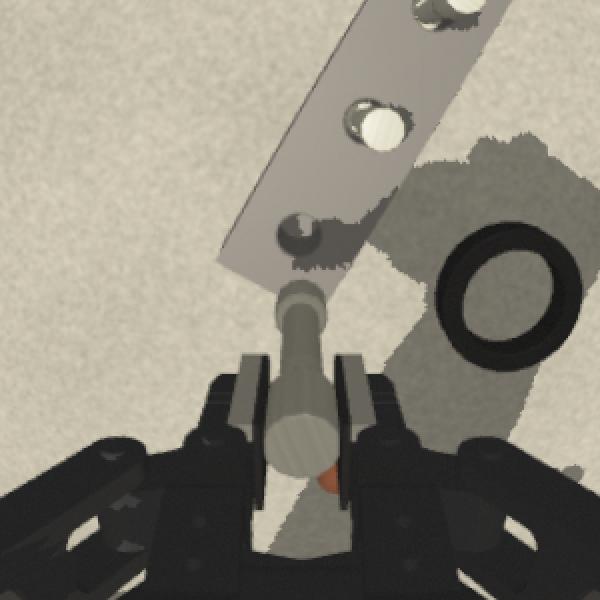

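The hole mouth is at full-image (319.7,177.2). The plug foot's bead has its top edge at row ≈200 and column ≈320.7. Next I get the relative offset.

```bash
python3 - <<'E'
from h import *
s,c=pickle.load(open("s4.pkl","rb"));R=Ro.from_quat(s["tcp_rot"]).as_matrix()
w=lambda p:s["tcp_pos"]+R@(np.array(p)/1000)
for p in([68,0,-7],[66,0,-9],[50,0,-9],[68,0,0],[-28,0,0]): print(p,np.round(proj(c,s,w(p)),1))
for uv in((319.7,177.2),(318.7,177.2),(319.7,179)): print(totool(s,hit(c,*uv,.05,s)).round(2))
g=cv2.cvtColor(c["pixels"],cv2.COLOR_BGR2GRAY)
print(g[192:222:1,321]);
for v in (204,208,212,216,220):print(v,g[v,302:340])
E
```

```text
[68, 0, -7] [318.7 200.2]
[66, 0, -9] [318.7 198.4]
[50, 0, -9] [318.6 205.8]
[68, 0, 0] [318.7 209.5]
[-28, 0, 0] [317.6 283.5]
[154.16   0.51  -2.96]
[154.16  -0.47  -2.96]
[154.17   0.51  -1.14]
[ 84  85  94 147 151 150 145 132  99  99  99 100 100 101 111 122 127 129
 127 115 103 100 100 100  99 100  99 100  99  99]
204 [167 160 153 150 150 151 149 147 117 100  96  96  97  97 100 100 100 100
 100 100  99  97  96  95  94  94  94 105 124 142 148 148 147 148 148 155
 189 196]
208 [199 197 197 201 201 191 160  97  96  97 103 112 116 120 127 129 129 128
 127 127 126 125 123 118 114 113 107  97  92  98 117 143 152 171 191 199
 199 194]
212 [195 194 195 194 196 166 116 114 120 124 130 130 129 120 105 103 102 103
 103 103 103 104 106 114 127 127 126 124 120 115  96 180 195 198 199 198
 195 197]
216 [195 194 193 194 181 149 116 126 130 128 114 100  96  94  98  99 100 101
 101  99  99  99  98  97  95  94 105 119 127 125 119 146 182 196 196 194
 193 195]
220 [197 197 198 202 201 171 127 127 130 109  97  96  96  97  96  98 100 101
  99  99 100  98  98  97  95  95  93 109 123 124 120 153 186 198 198 199
 198 195]
```

```bash
python3 -m creep '[{"angular":[0,0,0],"xyz":[20,-0.5,-3.4],"hand":1},{"angular":[0,0,0],"xyz":[45,-0.5,-3.4],"hand":1},{"angular":[0,0,0],"xyz":[65,-0.5,-3.4],"hand":1},{"angular":[0,0,0],"xyz":[78,-0.5,-3.4],"hand":1},{"angular":[0,0,0],"xyz":[78,-0.5,-3.4],"hand":1},{"angular":[0,0,0],"xyz":[78,-0.5,-3.4],"hand":1}]' 50; python3 - <<'E'
from h import *
feel()
s=observe();c=snapshot("wrist");pickle.dump((s,c),open("s5.pkl","wb"));cv2.imwrite("pics/w5.png",cv2.resize(c["pixels"][165:265,265:375],None,fx=6,fy=6,interpolation=cv2.INTER_CUBIC))
h=s["tcp_pos"][2]-.05;R=Ro.from_quat(s["tcp_rot"]).as_matrix();w=lambda p:s["tcp_pos"]+R@(np.array(p)/1000)
print(R.round(4)[:,0],h)
f=lambda p:(np.array(proj(c,s,w(p)))-[265,165])*6
print("ideal rim",[f([h*1000,10.75*np.cos(a),10.75*np.sin(a)]).round() for a in np.arange(0,6.2,np.pi/2)])
print("foot",[f([68,7*np.cos(a),7*np.sin(a)]).round() for a in np.arange(0,6.2,np.pi/2)])
E
```

```text
clock: 15.1
tcp_pos: [0.5142, 0.1189, 0.1271]
tcp_rot: [0.676, 0.209, -0.674, 0.214]
force: [0.9, 0.0, -0.8]
gripper_width: 0.0163
tcp [0.5142 0.1189 0.1271] F [ 0.9  0.  -0.8] M [0.01 0.05 0.04] w 0.0163 rxF -0.308 TOTAL -0.264 F_tool [ 0.8  0.5 -0.7] yaw -145.23 t 15.1 q6 2.64
[ 0.0047 -0.0063 -1.    ] 0.07714332017598853
ideal rim [array([409., 242.]), array([323., 323.]), array([236., 242.]), array([323., 159.])]
foot [array([381., 267.]), array([322., 321.]), array([264., 267.]), array([322., 211.])]
```

View pics/w5.png

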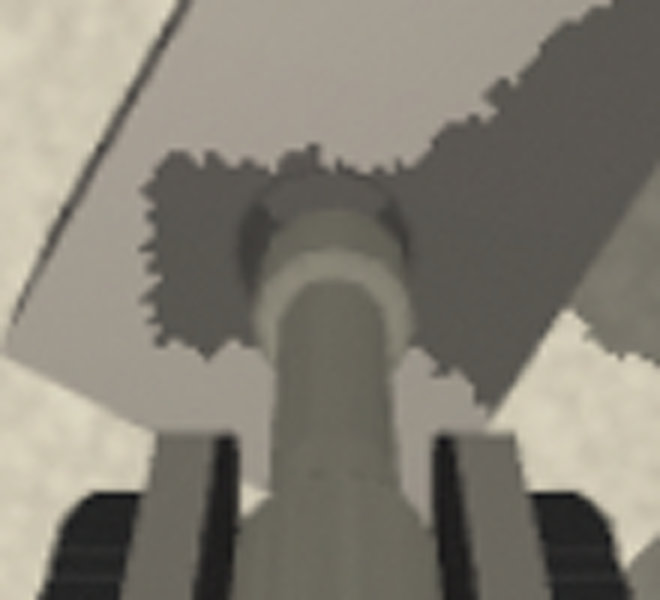

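The hole rim in the crop spans columns 239–411 with its top at 168. The foot bead's columns centre on 333. So I correct by −0.6 mm in y and +0.7 mm in z, and lower gently.

```bash
python3 -m creep '[{"angular":[0,0,0],"xyz":[3,-0.6,0.7],"hand":1},{"angular":[0,0,0],"xyz":[6,-0.6,0.7],"hand":1},{"angular":[0,0,0],"xyz":[9,-0.6,0.7],"hand":1},{"angular":[0,0,0],"xyz":[12,-0.6,0.7],"hand":1},{"angular":[0,0,0],"xyz":[15,-0.6,0.7],"hand":1},{"angular":[0,0,0],"xyz":[15,-0.6,0.7],"hand":1}]' 50; python3 -c "
from h import *
feel()"
```

```text
clock: 15.9
tcp_pos: [0.5132, 0.119, 0.1119]
tcp_rot: [0.676, 0.209, -0.674, 0.214]
force: [-0.1, 0.1, -0.7]
gripper_width: 0.0168
tcp [0.5132 0.119  0.1119] F [-0.1  0.1 -0.7] M [-0.01  0.05  0.02] w 0.0168 rxF 0.038 TOTAL 0.055 F_tool [ 0.7 -0.1  0.1] yaw -145.22 t 15.9 q6 2.64
```

```bash
python3 -m creep '[{"angular":[0,0,0],"xyz":[5,0,0],"hand":1},{"angular":[0,0,0],"xyz":[10,0,0],"hand":1},{"angular":[0,0,0],"xyz":[16,0,0],"hand":1},{"angular":[0,0,0],"xyz":[22,0,0],"hand":1},{"angular":[0,0,0],"xyz":[28,0,0],"hand":1},{"angular":[0,0,0],"xyz":[31,0,0],"hand":1},{"angular":[0,0,0],"xyz":[32,0,0],"hand":1}]' 50; python3 -c "
from h import *
feel()"
python3 -m creep '[{"angular":[0,0,0],"xyz":[1,0,0],"hand":1},{"angular":[0,0,0],"xyz":[2,0,0],"hand":1},{"angular":[0,0,0],"xyz":[2,0,0],"hand":1}]' 50; python3 -c "
from h import *
feel()"
```

```text
clock: 16.77
tcp_pos: [0.5132, 0.1187, 0.0797]
tcp_rot: [0.675, 0.209, -0.674, 0.214]
force: [0.1, 0.2, -0.9]
gripper_width: 0.0167
tcp [0.5132 0.1187 0.0797] F [ 0.1  0.2 -0.9] M [0.03 0.03 0.01] w 0.0167 rxF -0.029 TOTAL -0.017 F_tool [ 0.9 -0.1 -0.2] yaw -145.22 t 16.77 q6 2.64
clock: 17.15
tcp_pos: [0.5135, 0.1187, 0.0779]
tcp_rot: [0.676, 0.209, -0.674, 0.214]
force: [0.2, -0.4, -0.4]
gripper_width: 0.0164
tcp [0.5135 0.1187 0.0779] F [ 0.2 -0.4 -0.4] M [-0.01 -0.03 -0.  ] w 0.0164 rxF -0.068 TOTAL -0.072 F_tool [0.4 0.4 0.1] yaw -145.22 t 17.15 q6 2.64
```

```bash
python3 -m creep '[{"angular":[0,0,0],"xyz":[0.7,0,0],"hand":1},{"angular":[0,0,0],"xyz":[0.7,0,0],"hand":1}]' 50; python3 -c "
from h import *
feel()"
python3 -m creep '[{"angular":[0,0,0],"xyz":[0,0,0],"hand":0.7},{"angular":[0,0,0],"xyz":[0,0,0],"hand":0.6},{"angular":[0,0,0],"xyz":[0,0,0],"hand":0.6},{"angular":[0,0,0],"xyz":[-10,0,0],"hand":0.6},{"angular":[0,0,0],"xyz":[-30,0,0],"hand":0.6},{"angular":[0,0,0],"xyz":[-70,0,0],"hand":0.6},{"angular":[0,0,0],"xyz":[-120,0,0],"hand":0.6},{"angular":[0,0,0],"xyz":[-150,0,0],"hand":0.6},{"angular":[0,0,0],"xyz":[-150,0,0],"hand":0.6},{"angular":[0,0,0],"xyz":[-150,0,0],"hand":0.6}]' 20
python3 - <<'E'
from h import *
feel()
s=observe();c=snapshot("wrist")
a=c["pixels"][60:260,170:420]
t=snapshot("top")["pixels"][150:250,260:460];q=snapshot("scene")["pixels"][160:300,160:400]
r=lambda i,f:cv2.resize(i,None,fx=f,fy=f,interpolation=cv2.INTER_CUBIC)
A=cv2.resize(a,(375,300));Q=cv2.resize(q,(425,300));T=cv2.resize(t,(600,300));
cv2.imwrite("pics/f.png",np.vstack([np.hstack([A,Q]),np.hstack([T,np.zeros((300,200,3),np.uint8)])]))
for rr in(0,.065,.13): print(proj(c,s,np.array([.5135+rr*.998,.1187+rr*.06,.106])))
E
```

```text
clock: 17.4
tcp_pos: [0.5139, 0.1189, 0.0778]
tcp_rot: [0.676, 0.209, -0.674, 0.214]
force: [-0.9, 0.3, 4.1]
gripper_width: 0.0168
tcp [0.5139 0.1189 0.0778] F [-0.9  0.3  4.1] M [0.08 0.34 0.04] w 0.0168 rxF 0.3 TOTAL 0.341 F_tool [-4.2 -0.7  0.5] yaw -145.22 t 17.4 q6 2.64
clock: 18.65
tcp_pos: [0.5125, 0.1197, 0.2272]
tcp_rot: [0.676, 0.209, -0.674, 0.214]
force: [0.5, -0.6, -0.4]
gripper_width: 0.0346
tcp [0.5125 0.1197 0.2272] F [ 0.5 -0.6 -0.4] M [-0.01 -0.01  0.02] w 0.0346 rxF -0.176 TOTAL -0.16 F_tool [ 0.4  0.8 -0.1] yaw -145.22 t 18.65 q6 2.64
(np.float64(319.60486541625625), np.float64(189.0269760172732))
(np.float64(359.4146268840657), np.float64(126.22361736843655))
(np.float64(399.21759281934544), np.float64(63.745575718329405))
```

View pics/f.png

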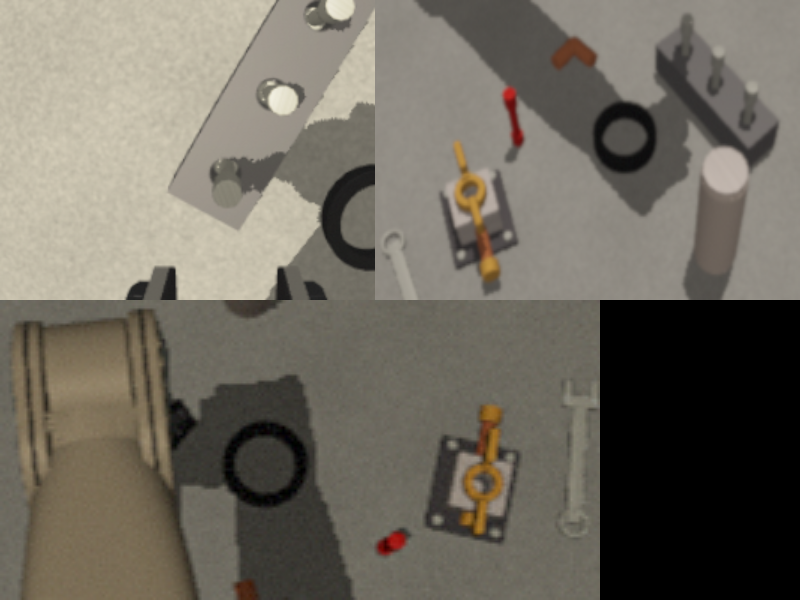

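The plug stands in the rack: its head is at (227,187) in the wrist crop and level with the spares. The nut stays a quarter turn round with its bore empty, and nothing else has moved. Handing in.

```bash
python3 -c "
from rig import job_done
print(job_done())"
```

```text
the job is handed in; nothing more can be done
None
```

The job is done and handed in at about 19 s. The wing nut is slack, and the plug stands in what was the rack's empty hole.

- **Thread:** I felt anticlockwise first and the torque built up to about 0.57 N m, well under the 1.5 N m limit. Clockwise it gave freely, so the thread is left-hand.
- **Nut:** I turned it about 88° (1.54 rad) clockwise and left it there.
- **Plug:** It drew out freely. I lowered it until the floor pushed back with about 4 N, with the gripper at the same height as when it first gripped the plug (77.8 mm), then let go and lifted clear.
- **Last pictures:** The plug is upright with its head level with the spares, the nut is still a quarter turn round with its bore empty, and the red look-alike, tape, spanner, elbow and can look undisturbed. The driver and carton were outside the last crops, but the arm did not go near them.
- **Readings that disagreed:** The gripper read about 16.5 mm on the 18 mm head, probably because the pads give. The camera placed the plug 1 to 2 mm off from the arm's own reading, and I allowed for that when lining up the hole.

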